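Drift a stuck pivot pin out of an eye lug in the vise

TASK

A stuck pivot pin has to come out of the eye lug clamped in the vise. Take the drift from its rest, feel where the lug stands (it was set along the jaws by eye, so seldom in the middle), push the pin right out of the far side with the drift's nose, onto the wooden catch shelf, then lay the drift back in its rest the way it lay. Push gently, with no more than 25 N on the lug or the pin, and leave the file and the chisel alone.

Things in the scene. Friction and masses are not known exactly. Their poses are not given: they have to be found in the camera images.
- vise: Grey machine vise, bolted down. Origin on the bench under the middle of the jaw gap; x along its screw, away from the robot (the way to push), y along the jaws, z up. Jaws 60 mm high, x = -46 to +46 mm, y = -52 to +52 mm. Screw and cross handle (55 mm high) reach to x = -126 mm. Behind, a wooden catch shelf from x = +20 mm, floor 82.5 mm high, end stop at x = +80 mm.
- lug_line (a point): Middle of the jaws at the height of the bore (x = -16, y = 0, z = 90 mm of the vise). The eye lug (dark steel boss 35 mm across, 32 mm long, axis level along x, held fast) has its near face in this plane. Its bore, 14 mm wide all through, lies up to 22 mm to either side along y, in the middle of the boss; its mouth is counterbored 17 mm wide, 4 mm deep, with a bright rim.
- pin (a joint): How far the pin is through the lug, in m: from the lug's near face to the pin's near end. Steel pin, 13.6 mm across, 26 mm long; it starts 5 to 9 mm inside the bore and is out of the far face at 0.032. It slides stiffly, at about 8 to 10 N all the way (also on the shelf), stays where it is left and meets the shelf's end stop at 0.070.
- drift_grip (a point): The drift, a turned steel rod lying level in its rest: the middle of its dark handle (20 mm thick, x = -70 to +40 mm), on the axis; x points to the nose. From x = -30 to +30 mm it has two upright flats, 18 mm apart and 20 mm high. Bright shank 10 mm across from x = +50 to the nose at +120 mm; its last 7 mm taper to a flat end 7 mm across. 0.22 to 0.36 kg, balanced at this point.
- drift_nose (a point): The end of the drift's nose, on its axis, 120 mm ahead of drift_grip.
- rest_seat (a point): Where drift_grip lies when the drift is home in its wooden rest, 55 mm above the bench; x points to the nose end. The rest has two V notches, 12 mm thick, at x = -60 mm (under the handle's tail) and +78 mm (under the shank), whose arms rise 4 and 11 mm above the drift's axis. Between them is only a board 12 mm high. The drift starts within 5 mm of this along x.
- file: File with a wooden handle, 218 mm long, lying on the bench; its origin under its middle. To be left alone.
- chisel: Chisel with a wooden handle, 213 mm long, lying on the bench; its origin under its middle. To be left alone.

How it is judged:
By the outcome, as a careful person would: the job done as asked, in the order asked, and still so for the second after the job is handed in, with the robot touching nothing.
It also fails if it takes over 67 s, if anything falls off the work surface, if the arm or the gripper's body presses on something with over 40 N, if the wrist force passes 120 N, or if a joint passes its speed limit or range.

ROBOT

A 6-joint arm with a two-finger parallel gripper is mounted at the origin on a cart in front of the work surface, level with it; the furniture and walls round the work are solid. World frame = base frame: x ahead of the robot, y to its left, z up, the work surface at z = 0. Lengths are in m, angles in rad, forces in N, time in s.
With the tool pointing down it reaches from about 0.375 to 0.75 m from the base axis. Payload 9 kg.
Tool frame: the origin (TCP) lies between the finger pads; the fingertips stand 14 mm ahead of it and the grasp point (between the pads) lies 5 mm behind it; z points along the fingers, y is the direction in which the jaws open and shut (so a half turn about z gives the same grasp; the last joint's range is limited). The gripper opens to 85 mm and grips with 20 to 120 N. Pads are 22 mm wide; open, the fingers measure 114 mm over their backs; the gripper's body (76 mm by 85 mm) begins 54 mm behind the grasp point. The pads swing forward as they close: fully open they stand 13 mm farther back than shut.
Start: joints at [1.093, 0.104, 0.097, 1.564, 0, 1.353], TCP at [0.154, 0.58, 0.21] pointing down, gripper open.
Joint ranges: [-2.99, 2.99], [-0.84, 1.86], [-1.1, 1.16], [-1.84, 2.11], [-1.51, 1.56], [-3.14, 3.14]. Speed limits (rad/s): [2.22, 2.22, 2.57, 3.14, 3.14, 3.14].

INTERFACE

Orientations are given as a rotation vector (axis times angle).
In Python, from bench import manip gives the robot as it stands. The module is installed in compiled form; this text tells all that it offers.
- The arm moves only by the tool step_arm, never from a script. Its argument "series" is one flat list of numbers, 7 for each row, row after row: the turn, a rotation vector about the tool's x, y, z in degrees, then the shift along the tool's x, y, z in cm, then the opening, from 0 (shut) to 1 (fully open). A call has 1 to 5 rows; each row is the pose to reach, as a shift and turn from the pose commanded when the call began, along the tool's axes at that moment; what a row does not reach only later rows make up. A row lasts 1/12 s, in which the tool goes at most 41.7 mm and 7.16 degrees, less where a joint would pass 70% of its speed; a pose out of reach is approached as far as the arm can. A call with a gripper value outside its range is refused whole. The fingers move at their own pace and stop on an object; "force" is the grip in N (left out, the last holds). Time passes only in rows, so rows that repeat a pose let the fingers close. It gives the time, the measured TCP pose, the force and the opening at its end, in the units of the state.
- manip.observe(): the state, without advancing time (a new reading comes with each control period).
- manip.snapshot(name): name is "scene" or "top"; returns the picture (420x560x3 uint8, red, green, blue); there is no depth.
- manip.camera_model(name): a dict with "fovy" (degrees; the focal length in pixels is half the picture's height over the tangent of half this angle, whatever the lens; pixels are square), "cx", "cy" (the principal point, pixels), "eye" and "orientation" of the camera in the world. Camera axes: x right, y down, z forward; pixel columns grow to the right and rows downward; lengths in m; the calibration is good to about 2 mm. A picture is of the moment at which its call begins. camera_model takes no time and is no camera call.
- manip.hand_in(): hands the job in, once; it reports no verdict.
The state is a dict: "time": time; "q": joint angles; "qvel": joint speeds; "tau": joint torques, N m; "ee_pos": TCP position; "tcp_rot": TCP orientation; "ft_force": force on the tool from outside, world axes, zero at the start; "ft_torque": the same for the moment, N m; "finger_gap": finger opening in m.
Only numpy, scipy, OpenCV 4.12 (cv2) and the standard library are available. Lean on these libraries where they do the work, as an engineer would, in place of code of your own. Each camera call takes 0.05 s, during which the arm holds its last target.

## Working session

There is one attempt and no reset: what is moved stays moved. The work goes in short steps, Python scripts to look and compute and a tool call to move; the robot and the scene stay as the last step left them, time stands still between calls to the robot, and variables do not carry over. Pictures are saved under pics/ and viewed, and the job is handed in when it is done.

Besides the shell and the picture viewer there is one more tool, called as a command line: name --argument value ..., lists and objects as JSON in quotes. step_arm: Moves the arm, as the interface text tells. Its arguments: {"type":"object","properties":{"series":{"type":"array","items":{"type":"number"}},"force":{"type":"number"}},"required":["series"]}

```bash
mkdir -p pics; python3 - <<'E'
from bench import manip
import cv2
for n in("scene","top"):
    im=manip.snapshot(n); cv2.imwrite(f"pics/{n}0.png",im[:,:,::-1]); print(n,manip.camera_model(n))
print(manip.observe())
E
```

```text
scene {'fovy': 48.14825667346449, 'cx': 275.7300827282857, 'cy': 211.5208400516112, 'eye': array([-0.03219373, -0.40781956,  0.79894757]), 'orientation': array([-2.12111978,  1.16145281, -0.47216224])}
top {'fovy': 55.08396843327954, 'cx': 282.80972535508033, 'cy': 210.9434598115105, 'eye': array([ 0.49271689, -0.00670363,  0.93104638]), 'orientation': array([-2.22496124,  2.19197884, -0.09589167])}
{'time': 0.1, 'q': array([ 1.09329540e+00,  1.04651418e-01,  9.65399844e-02,  1.56391634e+00,
       -3.04481981e-05,  1.35312253e+00]), 'qvel': array([ 0.00167106,  0.00062039,  0.00198284, -0.0001095 , -0.00053059,
        0.00053417]), 'tau': array([ 7.78511341e-03, -5.58211219e+01,  5.04716384e+01,  1.32233507e-02,
       -2.60652414e-04, -1.30941359e-06]), 'ee_pos': array([0.15397483, 0.57955794, 0.2089893 ]), 'tcp_rot': array([-4.06937679e-01, -3.11473068e+00,  1.83473350e-03]), 'ft_force': array([ 0.02529893,  0.49262435, -0.94334074]), 'ft_torque': array([ 0.01950448, -0.02201296,  0.0557535 ]), 'finger_gap': 0.08505877201246483}
```

View pics/scene0.png

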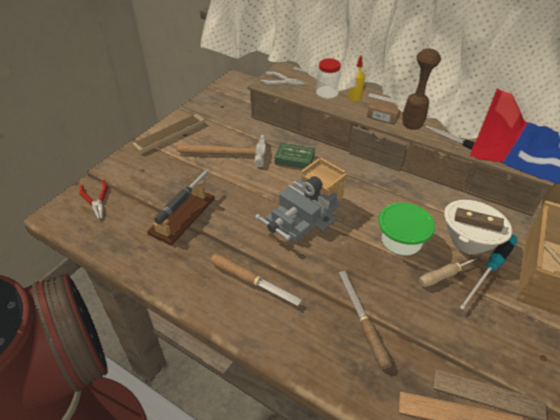

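View pics/top0.png

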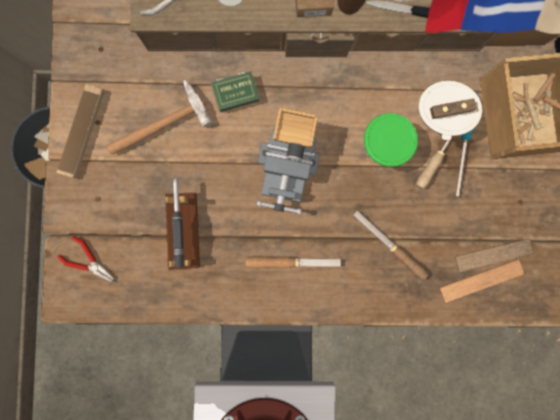

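```bash
python3 - <<'E'
import cv2
t=cv2.imread("pics/top0.png"); s=cv2.imread("pics/scene0.png")
cv2.imwrite("pics/a.png",cv2.resize(t[170:280,140:230],None,fx=6,fy=5.4,interpolation=3) if 0 else cv2.resize(t[170:280,140:240],None,fx=5,fy=5,interpolation=3))
cv2.imwrite("pics/b.png",cv2.resize(t[100:220,240:340],None,fx=5,fy=5,interpolation=3))
cv2.imwrite("pics/c.png",cv2.resize(s[155:245,240:360],None,fx=6,fy=6,interpolation=3))
cv2.imwrite("pics/d.png",cv2.resize(s[160:245,140:225],None,fx=6,fy=6,interpolation=3))
E
```

```text
(no output)
```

View pics/a.png

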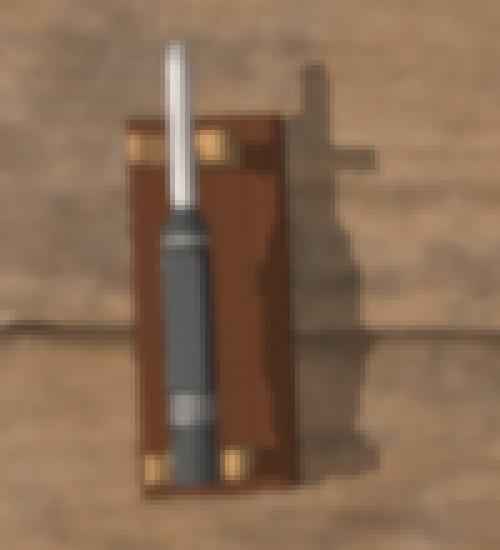

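View pics/b.png

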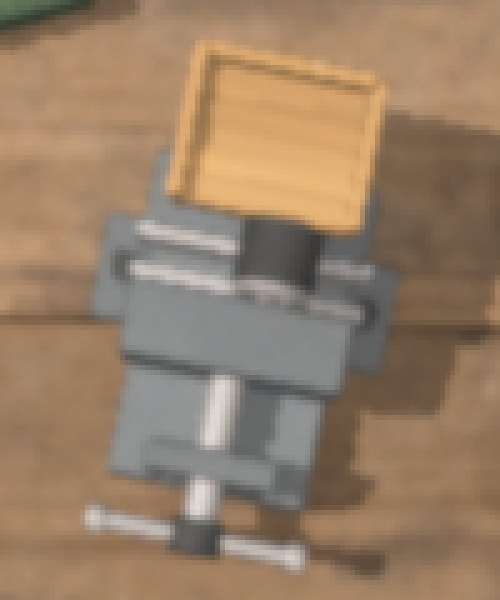

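View pics/c.png

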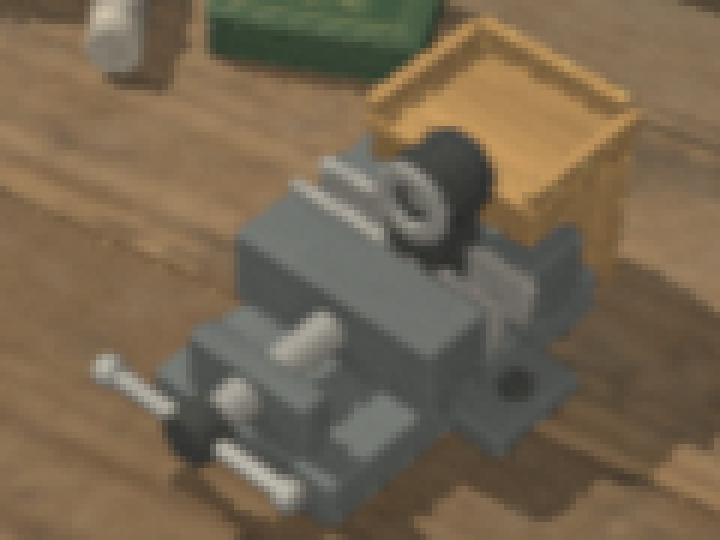

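View pics/d.png

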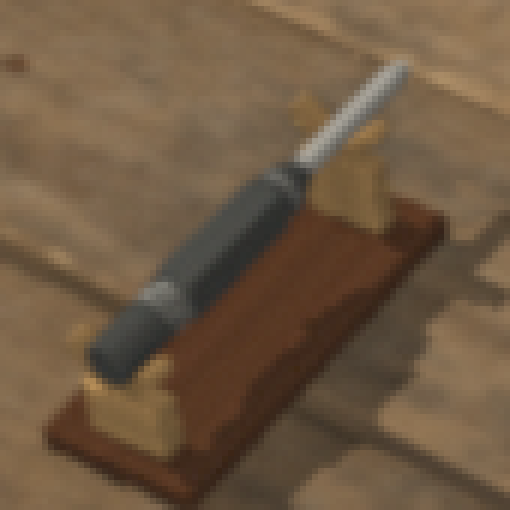

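```bash
cat > h.py <<'E'
import numpy as np, cv2
from scipy.spatial.transform import Rotation as R
from scipy.optimize import least_squares
from bench import manip
C={n:manip.camera_model(n) for n in("scene","top")}
def F(c): return 210/np.tan(np.radians(c['fovy']/2))
def proj(n,P):
    c=C[n];p=R.from_rotvec(c['orientation']).inv().apply(np.atleast_2d(P)-c['eye'])
    return np.c_[c['cx']+F(c)*p[:,0]/p[:,2],c['cy']+F(c)*p[:,1]/p[:,2]]
def back(n,uv,z):
    c=C[n];uv=np.atleast_2d(uv);d=np.c_[(uv[:,0]-c['cx'])/F(c),(uv[:,1]-c['cy'])/F(c),np.ones(len(uv))]
    d=R.from_rotvec(c['orientation']).apply(d);return c['eye']+d*((z-c['eye'][2])/d[:,2])[:,None]
def crop(p,off,s): return (np.atleast_2d(p)+.5)/s-.5+np.array(off)
E
python3 - <<'E'
from h import *
a=lambda p:crop(p,(140,170),5)
b=lambda p:crop(p,(240,100),5)
c=lambda p:crop(p,(240,155),6)
d=lambda p:crop(p,(140,160),6)
print("drift nose/tail top",back("top",a([[176,41],[195,485]]),.055))
print("nose/tail scene",back("scene",d([[404,66],[108,362]]),.055))
obs=[("top",b([124,354]),[-.046,.052,.06]),("top",b([347,391]),[-.046,-.052,.06]),
("scene",c([238,240]),[-.046,.052,.06]),("scene",c([432,357]),[-.046,-.052,.06])]
hm=[("top",(b([95,517])+b([293,558]))/2),("scene",(c([104,367])+c([285,494]))/2)]
def f(p,ret=0):
    x,y,t,hx,hz,ly=p;r=[]
    W=lambda q:np.array([x+np.cos(t)*q[0]-np.sin(t)*q[1],y+np.sin(t)*q[0]+np.cos(t)*q[1],q[2]])
    for n,u,q in obs: r.append(proj(n,W(q))-u)
    for n,u in hm: r.append(proj(n,W([hx,0,hz]))-u)
    r.append(proj("scene",W([-.016,ly,.09]))-c([413,199]))
    q=proj("top",W([-.0,ly,.107]))-b([283,252]); r.append(q)
    return np.ravel(r)
s=least_squares(f,[.65,0,0,-.12,.04,0]);print(s.x,np.round(s.fun,1).reshape(-1,2))
for n,u,q in obs: print(n,back(n,u,.06))
for n,u in hm: print(n,back(n,u,.035))
for q in([104,367],[285,494]): print(back("scene",c(q),.035))
for q in([95,517],[293,558]): print(back("top",b(q),.035))
E
```

```text
drift nose/tail top [[0.60976217 0.2016055  0.055     ]
 [0.4182752  0.1880175  0.055     ]]
nose/tail scene [[0.60917608 0.20306176 0.055     ]
 [0.4216152  0.19067299 0.055     ]]
[ 0.66722834 -0.04800894 -0.18606705 -0.12029296  0.0442512  -0.00962402] [[-1.9 -1.3]
 [ 0.3  0.9]
 [-0.7 -1.8]
 [ 1.7  1.1]
 [ 0.6  0.6]
 [ 0.7 -0. ]
 [-0.3  1.5]
 [-0.4 -0.1]]
top [[0.62886227 0.00747725 0.06      ]]
top [[ 0.61445629 -0.08999589  0.06      ]]
scene [[0.62758859 0.00704741 0.06      ]]
scene [[ 0.61324216 -0.08586389  0.06      ]]
top [[ 0.55095067 -0.02466725  0.035     ]]
scene [[ 0.55523472 -0.01990673  0.035     ]]
[[0.56416821 0.02646868 0.035     ]]
[[ 0.54667769 -0.06432785  0.035     ]]
[[0.55939128 0.01957928 0.035     ]]
[[ 0.54249295 -0.06900341  0.035     ]]
```

```bash
python3 - <<'E'
import cv2
t=cv2.imread("pics/top0.png"); s=cv2.imread("pics/scene0.png")
def g(im,x,y,w,h,k,n):
    o=cv2.resize(im[y:y+h,x:x+w],None,fx=k,fy=k,interpolation=4)
    for i in range(0,w,10): cv2.putText(o,str(x+i),(i*k,10),0,.4,(0,255,255),1);cv2.line(o,(i*k+k//2,12),(i*k+k//2,18),(0,255,255),1)
    for i in range(0,h,10): cv2.putText(o,str(y+i),(0,i*k+k//2),0,.4,(0,255,255),1)
    cv2.imwrite(n,o)
g(t,256,104,66,60,12,"pics/e.png")
g(s,276,168,66,50,12,"pics/f.png")
E
```

```text
(no output)
```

View pics/e.png

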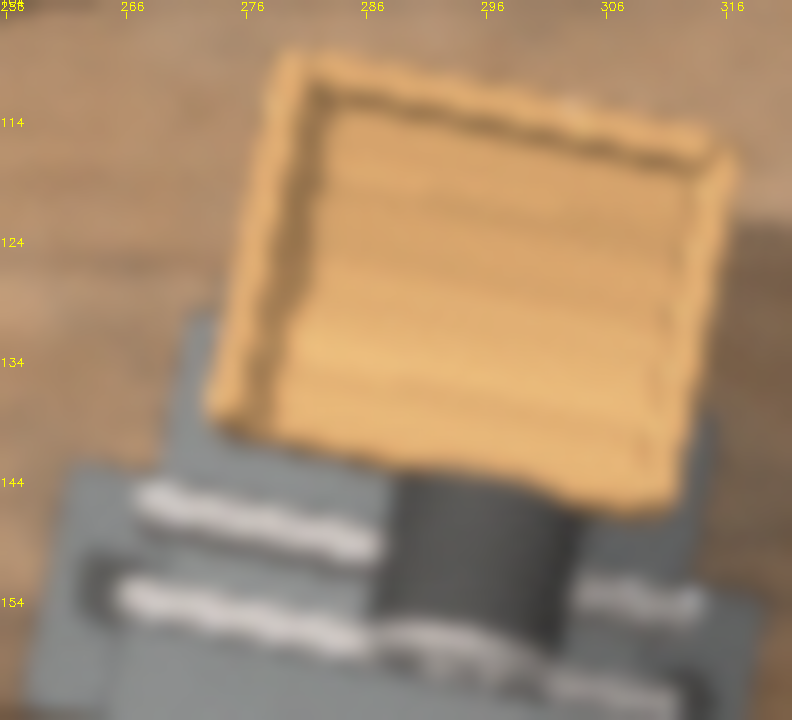

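View pics/f.png

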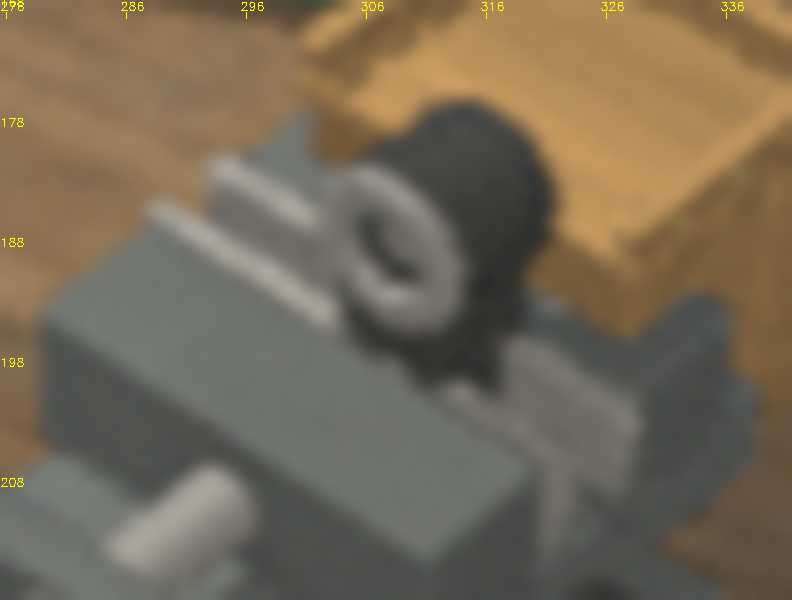

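```bash
cat > vf.py <<'E'
from h import *
e=lambda p:crop(p,(256,104),12)
f_=lambda p:crop(p,(276,168),12)
b=lambda p:crop(p,(240,100),5)
c=lambda p:crop(p,(240,155),6)
lip=[("top",e([118,595]),-1,1),("top",e([688,698]),-1,-1),("top",e([137,490]),1,1),("top",e([706,604]),1,-1),
("scene",f_([150,208]),-1,1),("scene",f_([214,165]),1,1),("scene",f_([638,412]),1,-1)]
pts=[("top",b([124,354]),[-.046,.052,.06]),("top",b([347,391]),[-.046,-.052,.06]),("scene",f_([42,312]),[-.046,.052,.06]),("scene",f_([425,560]),[-.046,-.052,.06])]
hm=[("top",(b([95,517])+b([293,558]))/2),("scene",(c([104,367])+c([285,494]))/2)]
def f(p):
    x,y,t,hx,hz,ly,g,w=p;r=[]
    W=lambda q:np.array([x+np.cos(t)*q[0]-np.sin(t)*q[1],y+np.sin(t)*q[0]+np.cos(t)*q[1],q[2]])
    for n,u,i,j in lip: r.append(proj(n,W([i*g,j*.052,.06]))-u)
    for n,u,q in pts: r.append(proj(n,W([q[0],np.sign(q[1])*w,q[2]]))-u)
    for n,u in hm: r.append(proj(n,W([hx,0,hz]))-u)
    r.append(proj("scene",W([-.016,ly,.09]))-f_([403,250]))
    r.append(proj("top",W([0,ly,.09+.0175]))-e([478,550]))
    return np.ravel(r)
s=least_squares(f,[.65,0,0,-.12,.04,0,.01,.05]);print(np.round(s.x,4),np.round(s.fun,1).reshape(-1,2))
x,y,t,_,_,ly=s.x[:6]
W=lambda q:np.array([x+np.cos(t)*q[0]-np.sin(t)*q[1],y+np.sin(t)*q[0]+np.cos(t)*q[1],q[2]])
print("bore mouth",W([-.016,ly,.09]))
for u in (e([205,428]),e([675,515])): print("shelf",back("top",u,.0825), "invise",(R.from_euler('z',-t).apply(back("top",u,.0825)-[x,y,0])))
print("ring scene",R.from_euler('z',-t).apply(back("scene",f_([403,250]),.09)-[x,y,0]))
E
python3 vf.py
```

```text
[ 0.6674 -0.0469 -0.1737 -0.1204  0.0447 -0.0104  0.0092  0.0485] [[ 0.1 -0.2]
 [-0.7  0.3]
 [ 0.1  0.3]
 [-0.7 -0.1]
 [ 0.7  0. ]
 [ 0.6 -0.3]
 [ 0.2 -0. ]
 [-0.6 -0.8]
 [-1.5  0.3]
 [ 0.2  0. ]
 [ 1.1 -0.1]
 [ 0.7  0.7]
 [ 0.8 -0. ]
 [-1.   0.8]
 [ 0.3  0.4]]
bore mouth [ 0.64983822 -0.05444947  0.09      ]
shelf [[ 0.69260124 -0.0092853   0.0825    ]] invise [[0.01831376 0.04143658 0.0825    ]]
shelf [[ 0.67874914 -0.09311513  0.0825    ]] invise [[ 0.01915846 -0.04352581  0.0825    ]]
ring scene [[-0.01242429 -0.01038375  0.09      ]]
```

```bash
cat > go.py <<'E'
import sys
from h import *
def rel(pos,yawdeg,p0=None,rot0=None):
    o=manip.observe(); p0=o['ee_pos'] if p0 is None else p0; R0=R.from_rotvec(o['tcp_rot'] if rot0 is None else rot0)
    y=np.radians(yawdeg); X=np.array([np.cos(y),np.sin(y),0]);Z=np.array([0,0,-1.]);Rt=R.from_matrix(np.c_[X,np.cross(Z,X),Z])
    sh=R0.inv().apply(np.array(pos)-p0)*100; tn=np.degrees((R0.inv()*Rt).as_rotvec())
    return tn,sh
if __name__=="__main__":
    a=list(map(float,sys.argv[1:])); tn,sh=rel(a[:3],a[3]); o=manip.observe()
    print("turn",np.round(tn,2),"shift",np.round(sh,2)); 
    print("t",o['time'],"pos",np.round(o['ee_pos'],4),"F",np.round(o['ft_force'],1),"T",np.round(o['ft_torque'],2),"gap",round(o['finger_gap'],4),"q",np.round(o['q'],2))
E
python3 go.py .4897 .1941 .13 183.95
```

```text
turn [ -0.07  -0.02 -18.84] shift [-42.35 -28.62   7.92]
t 0.1 pos [0.154  0.5796 0.209 ] F [ 0.   0.5 -0.9] T [ 0.02 -0.02  0.06] gap 0.0851 q [ 1.09  0.1   0.1   1.56 -0.    1.35]
```

step_arm --series '[0,0,-3,-3.4,-2.3,0.2,1,0,0,-6,-6.8,-4.6,0.4,1,0,0,-9,-10.2,-6.9,0.6,1,0,0,-12,-13.6,-9.2,0.8,1,0,0,-15,-17,-11.5,1,1]'

```text
time: 0.52
ee_pos: [0.2895, 0.4235, 0.1992]
tcp_rot: [0.008, -3.141, 0.0]
ft_force: [0.5, 1.5, 0.1]
finger_gap: 0.0858
```

```bash
python3 go.py .4897 .1941 .13 183.95
```

```text
turn [-0.01 -0.01 -3.65] shift [-19.9  -23.04   6.92]
t 0.5167 pos [0.2895 0.4235 0.1992] F [0.5 1.5 0.1] T [-0.02 -0.04  0.01] gap 0.0858 q [ 0.72 -0.16 -0.18  1.55 -0.    0.71]
```

step_arm --series '[0,0,-1,-2.5,-3,0.5,1,0,0,-2,-5,-6,1,1,0,0,-3,-7.5,-9,1.5,1,0,0,-3.6,-10,-12,2,1,0,0,-3.6,-12.5,-15,2.5,1]'

```text
time: 0.93
ee_pos: [0.4149, 0.2736, 0.1743]
tcp_rot: [0.103, -3.14, -0.0]
ft_force: [0.7, 0.7, -0.5]
finger_gap: 0.0852
```

```bash
python3 go.py .4897 .1941 .13 183.95
```

```text
turn [ 0.01 -0.   -0.19] shift [-6.94 -8.43  4.43]
t 0.9333 pos [0.4149 0.2736 0.1743] F [ 0.7  0.7 -0.5] T [-0.01 -0.01 -0.01] gap 0.0852 q [ 0.32 -0.22 -0.28  1.51  0.    0.25]
```

step_arm --series '[0,0,-0.2,-2.3,-2.8,1,0.8,0,0,-0.2,-4.6,-5.6,2,0.7,0,0,-0.2,-6.94,-8.43,3,0.6,0,0,-0.2,-6.94,-8.43,4,0.6,0,0,-0.2,-6.94,-8.43,4.4,0.6]'

```text
time: 1.35
ee_pos: [0.4888, 0.1942, 0.1287]
tcp_rot: [0.102, -3.137, 0.0]
ft_force: [-0.2, 0.5, -0.4]
finger_gap: 0.051
```

```bash
python3 go.py .4897 .1941 .05 183.95; python3 - <<'E'
from h import *
t=manip.snapshot("top")[:,:,::-1];s=manip.snapshot("scene")[:,:,::-1]
o=np.hstack([cv2.resize(t[170:280,130:230],(400,440),interpolation=4),cv2.resize(s[130:240,130:230],(400,440),interpolation=4)])
cv2.imwrite("pics/g1.png",o)
E
```

```text
turn [-0.   -0.16 -0.22] shift [-0.11 -0.01  7.87]
t 1.35 pos [0.4888 0.1942 0.1287] F [-0.2  0.5 -0.4] T [-0.07  0.05 -0.05] gap 0.051 q [ 0.13 -0.12 -0.27  1.42  0.    0.06]
```

View pics/g1.png

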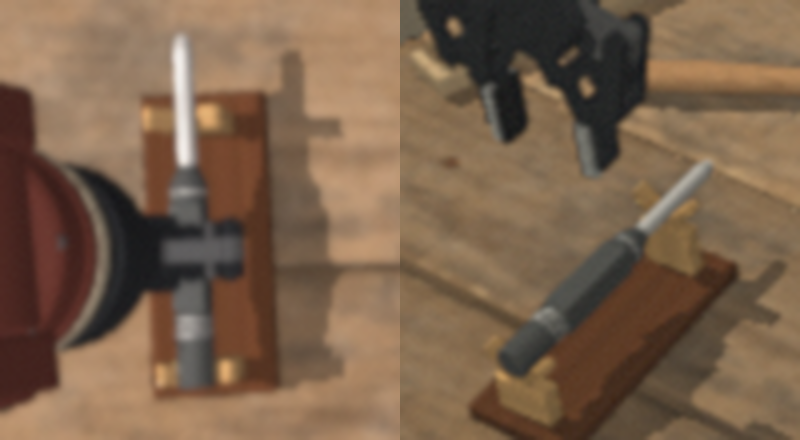

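```bash
python3 - <<'E'
from h import *
for n,off in(("top",(130,170)),("scene",(130,130))):
  print(n,(proj(n,[[.4888,.1942,.1287],[.4888,.1942,.1157],[.4897,.1941,.055],[.4888,.217,.1147],[.4888,.171,.1147]])-off)*4)
E
```

```text
top [[152.00165133 254.76578063]
 [158.55434495 254.73010506]
 [186.79212804 252.90737284]
 [113.20165027 254.089173  ]
 [205.61957214 255.37569213]]
scene [[166.31892365 186.76722297]
 [170.14755853 204.77057279]
 [188.3290849  283.81644492]
 [138.91760362 191.20696129]
 [203.0649549  221.60004565]]
```

```bash
python3 - <<'E'
from h import *
t=manip.snapshot("top")[:,:,::-1].copy();s=manip.snapshot("scene")[:,:,::-1].copy()
p=manip.observe()['ee_pos'];print(p)
for n,im,off in(("top",t,(110,170)),("scene",s,(110,90))):
    k=5;o=cv2.resize(im[off[1]:off[1]+100,off[0]:off[0]+110],None,fx=k,fy=k,interpolation=4)
    for q,c in((p,(0,0,255)),(p-[0,0,.014],(0,255,0)),(p+[0,.0255,.0],(255,0,255)),(p-[0,.0255,.0],(255,255,0))):
        u=(proj(n,q)[0]-off+.5)*k; cv2.circle(o,tuple(int(v) for v in u),4,c,-1)
    cv2.imwrite(f"pics/g2{n}.png",o)
E
```

```text
[0.48827564 0.19662149 0.13110031]
```

View pics/g2top.png

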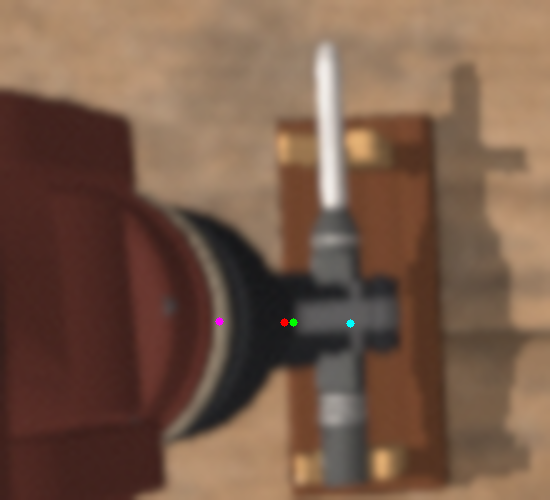

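View pics/g2scene.png

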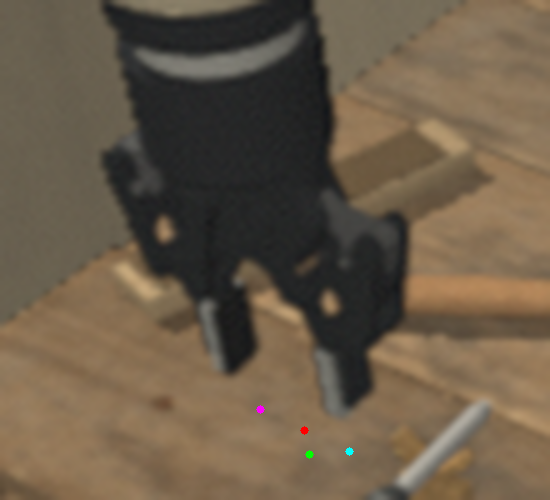

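```bash
python3 - <<'E'
from h import *
for i in range(4):
    o=manip.observe();print(o['time'],np.round(o['ee_pos'],4),np.round(o['tcp_rot'],4),np.round(o['qvel'],3));manip.snapshot("top")
E
```

```text
1.55 [0.4883 0.1966 0.1311] [-1.0950e-01  3.1397e+00  4.0000e-04] [ 0.007 -0.007  0.009  0.001 -0.001 -0.001]
1.6 [0.4885 0.1967 0.1314] [-1.0980e-01  3.1389e+00  4.0000e-04] [-0.001 -0.002  0.003 -0.002 -0.    -0.002]
1.65 [0.4887 0.1967 0.1316] [-1.1000e-01  3.1385e+00  4.0000e-04] [-0.003  0.     0.002 -0.002 -0.001 -0.   ]
1.7 [0.4888 0.1966 0.1315] [-1.0970e-01  3.1385e+00  4.0000e-04] [-0.005  0.001 -0.    -0.001 -0.001 -0.001]
```

step_arm --series '[0,0,0,0,-0.1,1.2,0.6,0,0,0,-0.1,-0.2,2.4,0.6,0,0,0,-0.1,-0.25,3.6,0.6,0,0,0,-0.1,-0.25,4.7,0.6,0,0,0,-0.1,-0.25,4.7,0.6]'

```text
time: 2.17
ee_pos: [0.488, 0.193, 0.0801]
tcp_rot: [0.107, -3.135, 0.001]
ft_force: [-0.9, 0.6, -1.0]
finger_gap: 0.0512
```

```bash
cat > look.py <<'E'
import sys
from h import *
tag=sys.argv[1]; ot=tuple(map(int,sys.argv[2:4])); os_=tuple(map(int,sys.argv[4:6]))
t=manip.snapshot("top")[:,:,::-1].copy();s=manip.snapshot("scene")[:,:,::-1].copy()
o=manip.observe();p=o['ee_pos'];X=R.from_rotvec(o['tcp_rot']).as_matrix();print(o['time'],np.round(p,4),np.round(o['ft_force'],1),o['finger_gap'])
L=[]
for n,im,off in(("top",t,ot),("scene",s,os_)):
    k=5;a=cv2.resize(im[off[1]:off[1]+110,off[0]:off[0]+80],None,fx=k,fy=k,interpolation=4)
    for q,c in((p,(0,0,255)),(p+X[:,2]*.014,(0,255,0))):
        u=(proj(n,q)[0]-off+.5)*k; cv2.circle(a,tuple(int(v) for v in u),3,c,-1)
    L.append(a)
cv2.imwrite(f"pics/{tag}.png",np.hstack(L))
E
python3 look.py g3 140 170 140 120; python3 go.py .4897 .1941 .05 183.95
```

```text
2.2667 [0.4894 0.1932 0.0828] [ 0.7 -0.7  0.7] 0.051198794036896006
turn [ 0.   -0.09 -0.04] shift [-0.04  0.09  3.28]
t 2.2667 pos [0.4894 0.1932 0.0828] F [ 0.7 -0.7  0.7] T [-0.04 -0.01  0.02] gap 0.0512 q [ 0.13 -0.1  -0.34  1.34  0.    0.06]
```

View pics/g3.png

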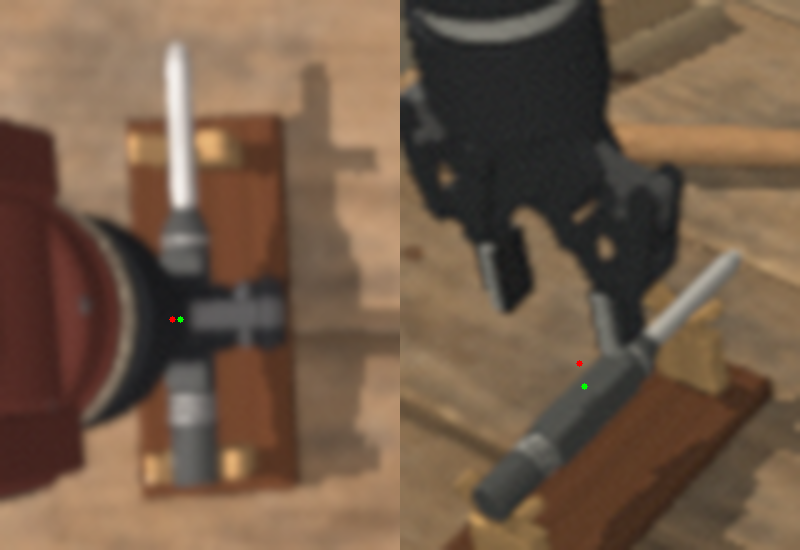

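step_arm --series '[0,0,0,0,0.05,0.8,0.6,0,0,0,0,0.1,1.6,0.6,0,0,0,0,0.1,2.4,0.6,0,0,0,0,0.1,2.9,0.6,0,0,0,0,0.1,2.9,0.6]'

```text
time: 2.68
ee_pos: [0.489, 0.1942, 0.0531]
tcp_rot: [0.107, -3.138, 0.0]
ft_force: [0.5, -0.1, 0.3]
finger_gap: 0.0514
```

```bash
python3 look.py g4 140 170 140 120; python3 go.py .4897 .1941 .05 183.95
```

```text
2.7833 [0.4898 0.1943 0.0545] [-0.2  0.1  0.3] 0.05144544244403952
turn [ 0.   -0.03 -0.04] shift [ 0.01 -0.02  0.45]
t 2.7833 pos [0.4898 0.1943 0.0545] F [-0.2  0.1  0.3] T [ 0.01  0.   -0.  ] gap 0.0514 q [ 0.13 -0.09 -0.38  1.28  0.    0.06]
```

View pics/g4.png

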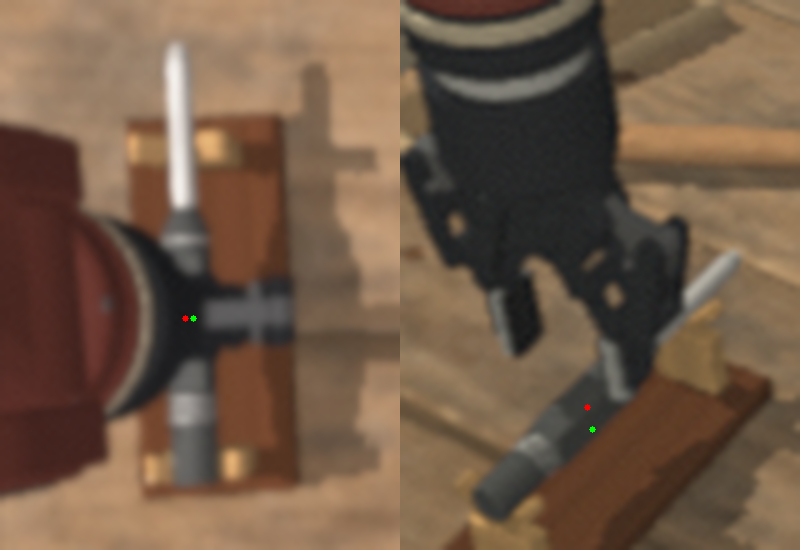

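step_arm --series '[0,0,0,0,0,0.4,0.45,0,0,0,0,0,0.4,0.38,0,0,0,0,0,0.4,0.35,0,0,0,0,0,0.4,0.35]'

```text
time: 3.12
ee_pos: [0.4901, 0.1943, 0.0509]
tcp_rot: [-0.107, 3.139, 0.0]
ft_force: [0.4, -0.2, -0.3]
finger_gap: 0.0301
```

```bash
python3 look.py g5 140 170 140 120; python3 go.py .4897 .1941 .05 183.95
```

```text
3.2167 [0.4902 0.1943 0.0509] [-0.2 -0.5 -0.5] 0.02980145145295642
turn [ 0.01  0.02 -0.04] shift [ 0.05 -0.02  0.09]
t 3.2167 pos [0.4902 0.1943 0.0509] F [-0.2 -0.5 -0.5] T [-0.02  0.03 -0.05] gap 0.0298 q [ 0.13 -0.09 -0.38  1.27  0.    0.06]
```

View pics/g5.png

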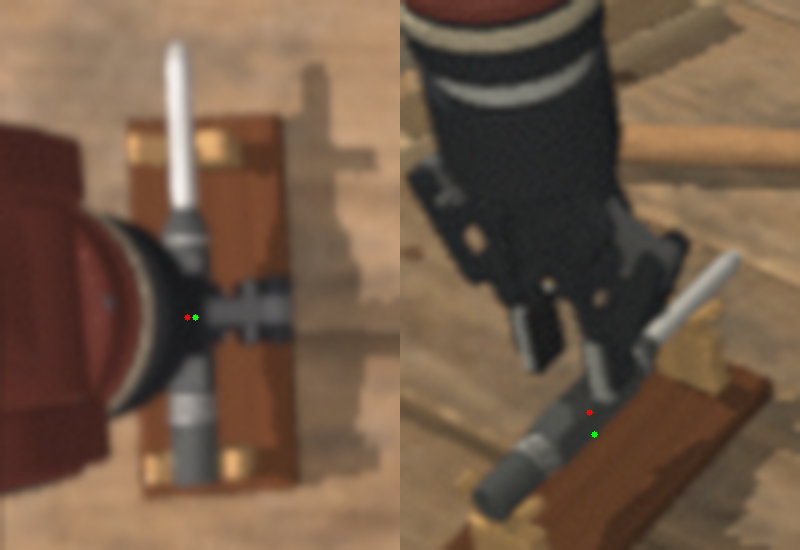

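step_arm --series '[0,0,0,0,0,0.4,0.35,0,0,0,0,0,0.8,0.35,0,0,0,0,0,1.2,0.35,0,0,0,0,0,1.2,0.35]'

```text
time: 3.55
ee_pos: [0.4892, 0.1942, 0.0374]
tcp_rot: [0.107, -3.138, 0.0]
ft_force: [-0.2, 0.2, -0.8]
finger_gap: 0.0301
```

```bash
python3 look.py g6 140 170 140 120; python3 go.py .4897 .1941 .05 183.95
```

```text
3.65 [0.4897 0.1943 0.0383] [-0.  -0.4 -0. ] 0.029581514343475553
turn [ 0.   -0.04 -0.03] shift [-0.   -0.02 -1.17]
t 3.65 pos [0.4897 0.1943 0.0383] F [-0.  -0.4 -0. ] T [-0.03 -0.04  0.02] gap 0.0296 q [ 0.13 -0.08 -0.4   1.25  0.    0.06]
```

View pics/g6.png

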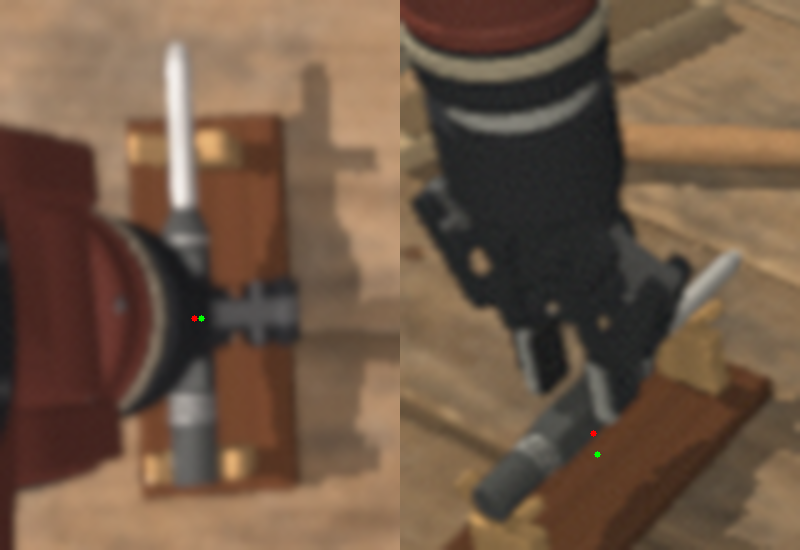

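step_arm --series '[0,0,0,0,0,0.4,0.35,0,0,0,0,0,0.7,0.35,0,0,0,0,0,1.0,0.35,0,0,0,0,0,1.0,0.35]'

```text
time: 3.98
ee_pos: [0.4895, 0.1942, 0.0279]
tcp_rot: [0.107, -3.139, 0.0]
ft_force: [0.1, 0.1, -0.4]
finger_gap: 0.03
```

```bash
python3 look.py g7 140 170 140 120; python3 go.py .4897 .1941 .05 183.95
```

```text
4.0833 [0.4898 0.1943 0.0285] [-0.9  0.3  0.7] 0.030002346126991087
turn [ 0.   -0.02 -0.04] shift [ 0.02 -0.01 -2.15]
t 4.0833 pos [0.4898 0.1943 0.0285] F [-0.9  0.3  0.7] T [ 0.02 -0.03  0.05] gap 0.03 q [ 0.13 -0.07 -0.41  1.23  0.    0.06]
```

View pics/g7.png

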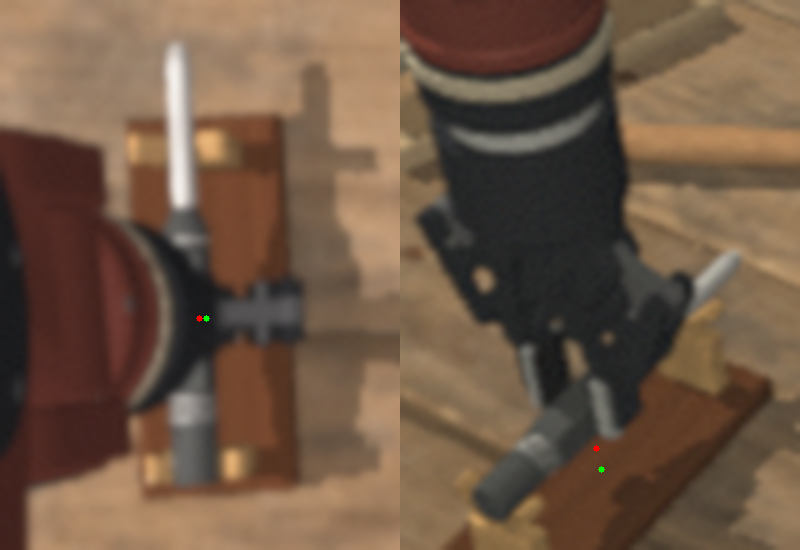

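step_arm --series '[0,0,0,0,0,0.15,0.35,0,0,0,0,0,0.3,0.35,0,0,0,0,0,0.4,0.35,0,0,0,0,0,0.5,0.35]'

```text
time: 4.42
ee_pos: [0.49, 0.1943, 0.0236]
tcp_rot: [-0.107, 3.14, 0.0]
ft_force: [0.3, 0.0, 0.2]
finger_gap: 0.03
```

step_arm --series '[0,0,0,0,0,0.1,0.35,0,0,0,0,0,0.2,0.35,0,0,0,0,0,0.2,0.35]'

```text
time: 4.67
ee_pos: [0.4899, 0.1943, 0.0215]
tcp_rot: [0.107, -3.14, -0.0]
ft_force: [-0.7, 0.0, 0.2]
finger_gap: 0.0299
```

step_arm --series '[0,0,0,0,0,0.1,0.35,0,0,0,0,0,0.2,0.35,0,0,0,0,0,0.2,0.35]'

```text
time: 4.92
ee_pos: [0.4899, 0.1943, 0.0195]
tcp_rot: [0.107, -3.14, -0.0]
ft_force: [0.0, -0.4, 0.0]
finger_gap: 0.0301
```

step_arm --series '[0,0,0,0,0,0.1,0.35,0,0,0,0,0,0.2,0.35,0,0,0,0,0,0.2,0.35]'

```text
time: 5.17
ee_pos: [0.4899, 0.1943, 0.0175]
tcp_rot: [0.107, -3.14, -0.0]
ft_force: [0.5, 0.7, 0.4]
finger_gap: 0.0298
```

step_arm --series '[0,0,0,0,0,0.1,0.35,0,0,0,0,0,0.2,0.35,0,0,0,0,0,0.2,0.35]'

```text
time: 5.42
ee_pos: [0.4899, 0.1943, 0.0155]
tcp_rot: [0.107, -3.14, -0.0]
ft_force: [-0.4, 0.1, 0.2]
finger_gap: 0.0299
```

```bash
python3 look.py g8 140 170 140 120; python3 go.py .4897 .1941 .05 183.95
```

```text
5.5167 [0.49   0.1943 0.0156] [-0.6  0.4 -0.6] 0.03048882448753779
turn [ 0.01 -0.   -0.03] shift [ 0.03 -0.02 -3.44]
t 5.5167 pos [0.49   0.1943 0.0156] F [-0.6  0.4 -0.6] T [ 0.04 -0.04 -0.03] gap 0.0305 q [ 0.13 -0.06 -0.42  1.21  0.    0.06]
```

View pics/g8.png

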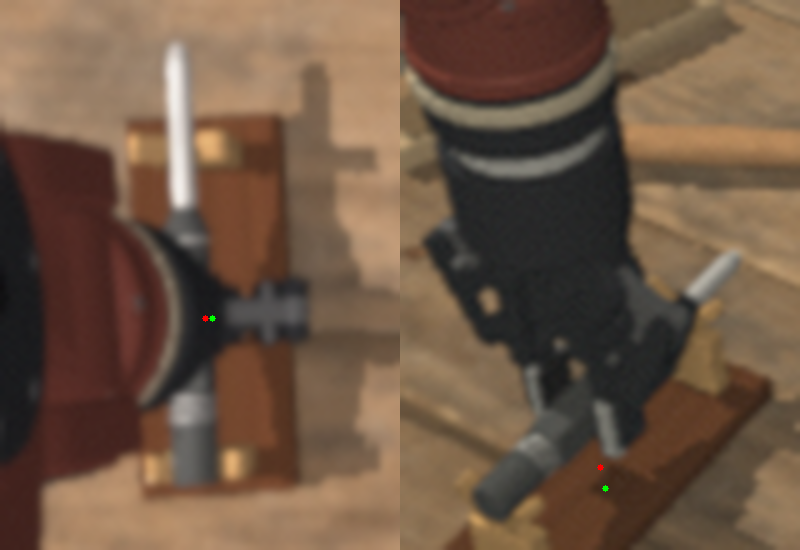

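step_arm --series '[0,0,0,0,0,-0.3,0.35,0,0,0,0,0,-0.6,0.35,0,0,0,0,0,-0.9,0.3,0,0,0,0,0,-0.9,0.26,0,0,0,0,0,-0.9,0.26]' --force 20

```text
time: 5.93
ee_pos: [0.4903, 0.1943, 0.0251]
tcp_rot: [-0.107, 3.139, 0.0]
ft_force: [-0.6, -0.5, 0.2]
finger_gap: 0.0223
```

step_arm --series '[0,0,0,0,0,0,0.24,0,0,0,0,0,0,0.22,0,0,0,0,0,0,0.2,0,0,0,0,0,0,0.2]' --force 20

```text
time: 6.27
ee_pos: [0.4902, 0.1933, 0.0249]
tcp_rot: [-0.106, 3.14, -0.003]
ft_force: [-1.0, -6.6, 3.4]
finger_gap: 0.0174
```

```bash
python3 look.py g9 140 170 140 120; python3 go.py .4897 .1941 .025 183.95
```

```text
6.3667 [0.4901 0.1933 0.0249] [-1.2 -6.3  3.6] 0.017769742661195756
turn [-0.12  0.   -0.07] shift [ 0.04  0.08 -0.01]
t 6.3667 pos [0.4901 0.1933 0.0249] F [-1.2 -6.3  3.6] T [-1.36  0.17  0.12] gap 0.0178 q [ 0.13 -0.07 -0.41  1.22 -0.    0.06]
```

View pics/g9.png

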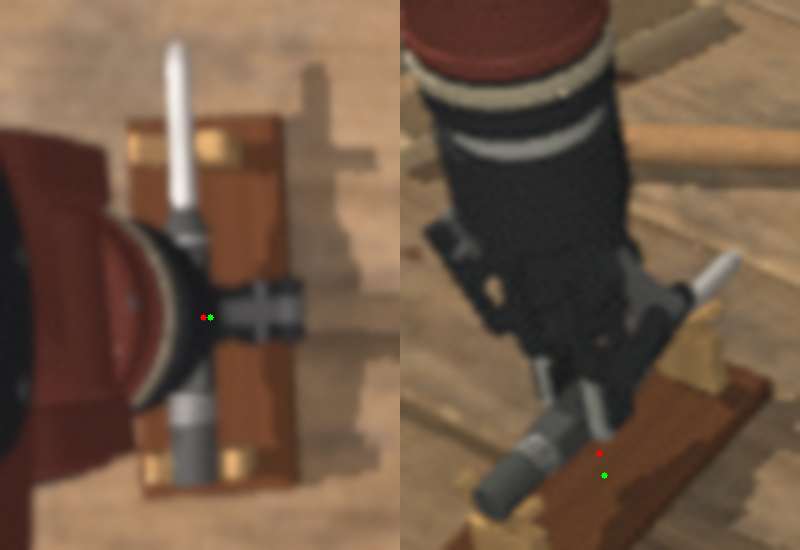

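step_arm --series '[0,0,0,0,-0.1,0,0.2,0,0,0,0,-0.1,0,0.1,0,0,0,0,-0.1,0,0,0,0,0,0,-0.1,0,0]' --force 50

```text
time: 6.7
ee_pos: [0.4902, 0.1933, 0.025]
tcp_rot: [-0.107, 3.139, -0.0]
ft_force: [-1.9, -1.9, 5.4]
finger_gap: 0.017
```

```bash
python3 go.py .4897 .1941 .025 183.95
```

```text
turn [-0.    0.02 -0.04] shift [ 0.04  0.09 -0.  ]
t 6.7 pos [0.4902 0.1933 0.025 ] F [-1.9 -1.9  5.4] T [-0.41  0.41 -0.  ] gap 0.017 q [ 0.13 -0.07 -0.41  1.22 -0.    0.06]
```

step_arm --series '[0,0,0,0,0,-0.7,0,0,0,0,0,0,-1.6,0,0,0,0,0,0,-2.6,0,0,0,0,0,0,-3.5,0,0,0,0,0,0,-4.5,0]'

```text
time: 7.12
ee_pos: [0.4902, 0.1934, 0.0709]
tcp_rot: [-0.107, 3.139, 0.0]
ft_force: [-0.0, -0.7, -2.4]
finger_gap: 0.0168
```

```bash
python3 look.py g10 140 170 140 120; python3 go.py .53 -.03 .1 170
```

```text
7.2167 [0.4915 0.1936 0.0722] [ 1.  -0.4 -2.1] 0.017372514376771998
turn [ 0.04  0.2  13.92] shift [ -2.32 -22.57  -2.78]
t 7.2167 pos [0.4915 0.1936 0.0722] F [ 1.  -0.4 -2.1] T [-0.01 -0.06  0.04] gap 0.0174 q [ 0.13 -0.1  -0.36  1.31  0.    0.06]
```

View pics/g10.png

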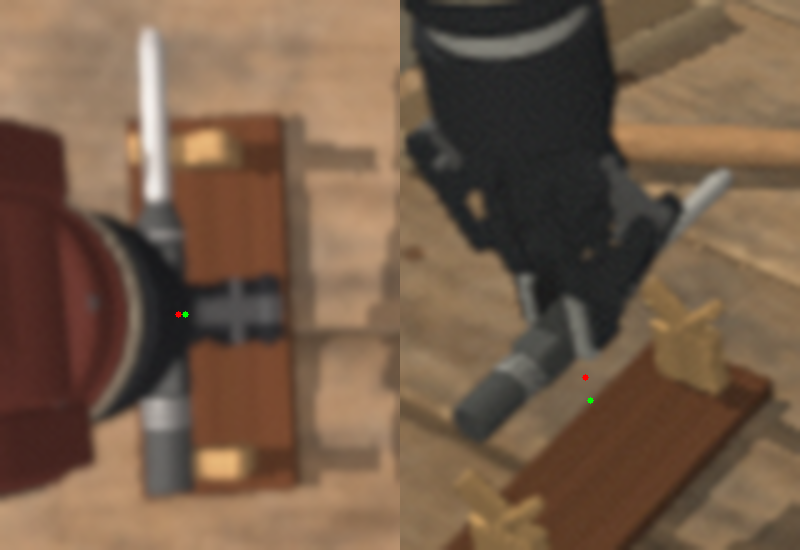

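```bash
cat > tri.py <<'E'
from h import *
def tri(ut,us):
    f=lambda P:np.ravel([proj("top",P)[0]-ut,proj("scene",P)[0]-us])
    s=least_squares(f,[.5,0,.1]);return s.x,s.fun
E
python3 - <<'E'
from tri import *
a=lambda p:crop(p,(140,170),5)[0]; d=lambda p:crop(p,(140,120),5)[0]
n,r=tri(a([149,30]),d([326,174]));t,r2=tri(a([168,492]),d([74,427]))
print(n,r,t,r2,np.degrees(np.arctan2(*(n-t)[[1,0]])),np.linalg.norm(n-t), t+(n-t)*70/190)
E
```

```text
[0.60697021 0.20026701 0.10756087] [-5.11057689e-02  3.93486823e-02  7.42181987e-02  5.69787379e-05] [0.41998113 0.18731488 0.10403798] [ 0.29129902 -0.23495832 -0.39160842 -0.02818587] 3.962366468148771 0.18747022412818484 [0.48887184 0.19208672 0.10533588]
```

step_arm --series '[0,0,2,-0.2,-3,0,0,0,0,4,-0.3,-6,0,0,0,0,6,-0.4,-9,0,0,0,0,8,-0.5,-12,0,0,0,0,10,-0.6,-15,0,0]'

```text
time: 7.63
ee_pos: [0.5061, 0.0428, 0.0695]
tcp_rot: [-0.169, -3.137, -0.0]
ft_force: [1.4, 0.2, -1.9]
finger_gap: 0.017
```

```bash
python3 go.py .500 -.0283 .072 170.05
```

```text
turn [ 0.01 -0.    3.79] shift [-0.15 -7.13 -0.25]
t 7.6333 pos [0.5061 0.0428 0.0695] F [ 1.4  0.2 -1.9] T [ 0.09 -0.04  0.04] gap 0.017 q [-0.17 -0.16 -0.41  1.31  0.   -0.07]
```

step_arm --series '[0,0,1.5,0,-2.5,-0.1,0,0,0,3,-0.1,-5,-0.2,0,0,0,3.8,-0.15,-7.1,-0.2,0,0,0,3.8,-0.15,-7.1,-0.2,0]'

```text
time: 7.97
ee_pos: [0.5002, -0.03, 0.0716]
tcp_rot: [0.277, 3.129, -0.002]
ft_force: [0.6, -0.0, -3.5]
finger_gap: 0.0166
```

```bash
python3 look.py v1 250 110 230 130; python3 go.py .502 -.0286 .06 170.05
```

```text
8.0667 [ 0.5001 -0.0272  0.0715] [-0.5  0.6 -2.9] 0.016679161848252
turn [ 0.02 -0.01 -0.02] shift [-0.21 -0.11  1.15]
t 8.0667 pos [ 0.5001 -0.0272  0.0715] F [-0.5  0.6 -2.9] T [0.09 0.04 0.01] gap 0.0167 q [-0.32 -0.18 -0.43  1.32  0.   -0.14]
```

View pics/v1.png

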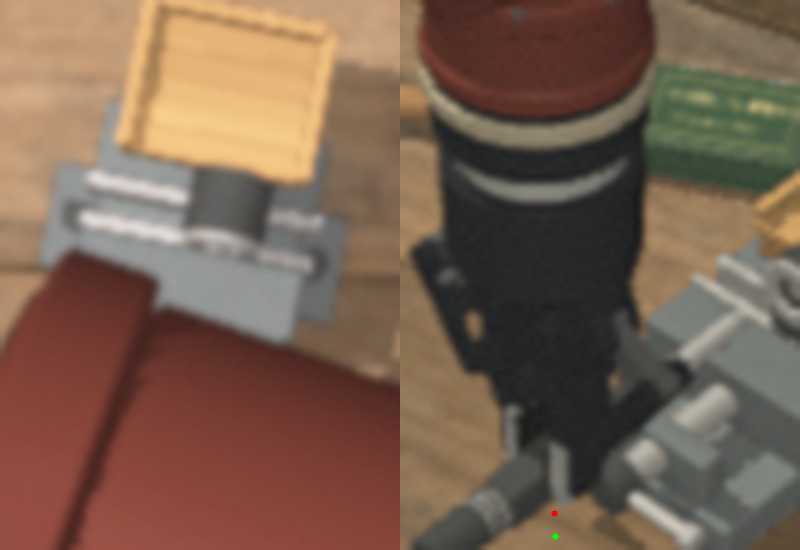

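step_arm --series '[0,0,0,-0.2,-0.1,0.3,0,0,0,0,-0.2,-0.1,0.6,0,0,0,0,-0.2,-0.1,0.9,0,0,0,0,-0.2,-0.1,1.15,0,0,0,0,-0.2,-0.1,1.15,0]'

```text
time: 8.48
ee_pos: [0.5016, -0.0274, 0.0593]
tcp_rot: [-0.269, -3.129, -0.001]
ft_force: [0.4, -0.6, -2.0]
finger_gap: 0.017
```

```bash
cat > ls.py <<'E'
import sys
from h import *
tag,x,y,w,h,k=sys.argv[1],*map(int,sys.argv[2:7])
s=manip.snapshot("scene")[:,:,::-1];o=manip.observe();print(o['time'],np.round(o['ee_pos'],4),np.round(o['ft_force'],1),np.round(o['ft_torque'],2))
cv2.imwrite(f"pics/{tag}.png",cv2.resize(s[y:y+h,x:x+w],None,fx=k,fy=k,interpolation=4))
E
python3 ls.py v2 260 160 80 60 10; python3 go.py .502 -.0286 .06 170.05
```

```text
8.5333 [ 0.5017 -0.0275  0.0596] [ 0.2 -0.3 -3.1] [-0.03  0.02 -0.03]
turn [ 0.02 -0.05  0.11] shift [-0.05 -0.11 -0.04]
t 8.5333 pos [ 0.5017 -0.0275  0.0596] F [ 0.2 -0.3 -3.1] T [-0.03  0.02 -0.03] gap 0.0167 q [-0.32 -0.17 -0.44  1.3   0.   -0.14]
```

View pics/v2.png

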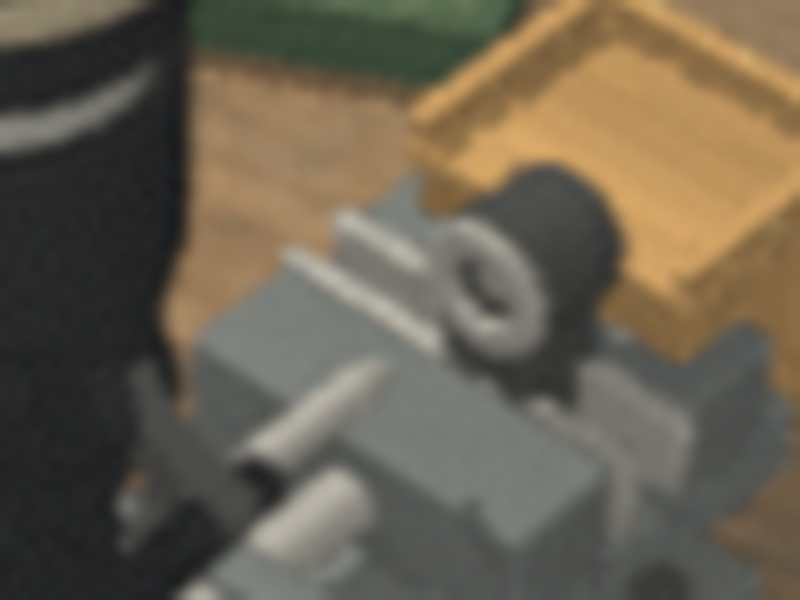

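```bash
python3 - <<'E'
from h import *
u=np.array([np.cos(-.1737),np.sin(-.1737),0])
for z in(.085,.09,.095,.1):
  N=np.array([.5017,-.0275,z])+.12*u; print(z,proj("scene",N), proj("scene",N+[.005,0,0]),proj("scene",N+[0,.005,0]))
M=np.array([.6498,-.0545,.09]);print("mouth",proj("scene",M),"obs",crop([493,287],(260,160),10))
print("dir",proj("scene",M-.03*u)-proj("scene",M))
E
```

```text
0.085 [[298.72689112 197.67512227]] [[299.88856181 196.34535243]] [[296.76672999 196.82650039]]
0.09 [[298.80215107 196.02317737]] [[299.96763392 194.69352377]] [[296.83504845 195.17465488]]
0.095 [[298.8779362  194.35970499]] [[300.04725622 193.03020154]] [[296.90384277 193.51130391]]
0.1 [[298.95425201 192.68458405]] [[300.12743447 191.35526537]] [[296.97311793 191.83632684]]
mouth [[308.12229388 189.21305522]] obs [[308.85 188.25]]
dir [[-8.81251348  6.89778699]]
```

step_arm --series '[0,0,0.1,-0.5,-0.05,0,0,0,0,0.1,-1.0,-0.1,0,0,0,0,0.1,-1.6,-0.12,0,0,0,0,0.1,-2.2,-0.12,0,0,0,0,0.1,-2.4,-0.12,0,0]'

```text
time: 8.95
ee_pos: [0.5267, -0.0337, 0.0603]
tcp_rot: [0.274, 3.129, -0.0]
ft_force: [0.7, -0.2, -3.3]
finger_gap: 0.0168
```

```bash
python3 ls.py v3 260 160 80 60 10; python3 go.py .5256 -.0327 .06 170.05
```

```text
9.0 [ 0.5265 -0.0336  0.0602] [-0.3 -0.4 -2.8] [-0.02  0.02 -0.04]
turn [ 0.    0.03 -0.04] shift [0.11 0.08 0.02]
t 9.0 pos [ 0.5265 -0.0336  0.0602] F [-0.3 -0.4 -2.8] T [-0.02  0.02 -0.04] gap 0.0166 q [-0.31 -0.09 -0.37  1.29  0.   -0.14]
```

View pics/v3.png

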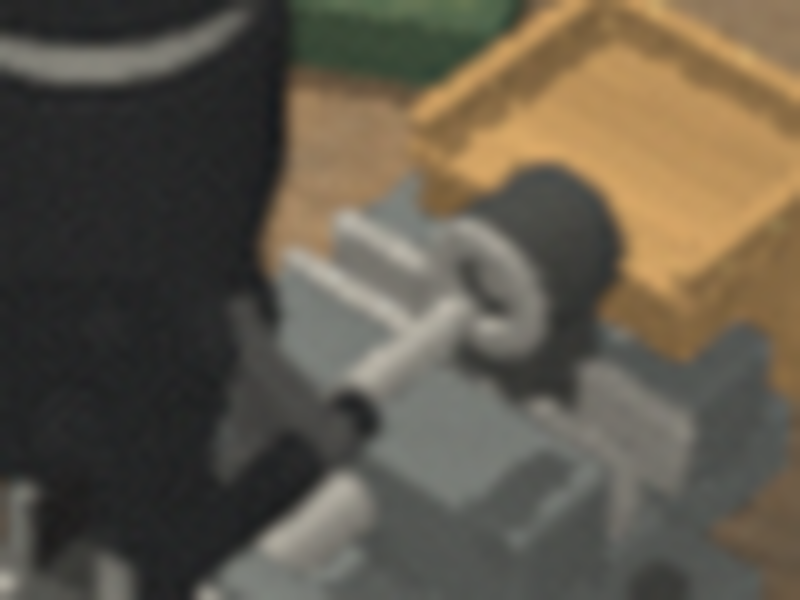

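step_arm --series '[0,0,0,-0.2,0,0,0,0,0,0,-0.4,0,0,0,0,0,0,-0.6,0,0.02,0,0,0,0,-0.7,0,0.05,0]'

```text
time: 9.33
ee_pos: [0.5326, -0.0346, 0.0597]
tcp_rot: [0.273, 3.13, 0.0]
ft_force: [-0.0, 0.5, -2.8]
finger_gap: 0.0167
```

step_arm --series '[0,0,0,-0.15,0,0,0,0,0,0,-0.3,0,0,0,0,0,0,-0.3,0,0,0]'

```text
time: 9.58
ee_pos: [0.5356, -0.0352, 0.0597]
tcp_rot: [0.273, 3.129, 0.0]
ft_force: [0.7, 0.2, -2.5]
finger_gap: 0.017
```

step_arm --series '[0,0,0,-0.15,0,0,0,0,0,0,-0.3,0,0,0,0,0,0,-0.3,0,0,0]'

```text
time: 9.83
ee_pos: [0.5386, -0.0357, 0.0597]
tcp_rot: [0.273, 3.129, 0.0]
ft_force: [-0.3, -0.8, -2.8]
finger_gap: 0.0167
```

step_arm --series '[0,0,0,-0.1,0,0,0,0,0,0,-0.2,0,0,0,0,0,0,-0.2,0,0,0]'

```text
time: 10.08
ee_pos: [0.539, -0.0356, 0.0592]
tcp_rot: [-0.273, -3.127, -0.001]
ft_force: [-6.5, 1.6, 0.1]
finger_gap: 0.0165
```

```bash
python3 ls.py v4 290 160 50 50 12
```

```text
10.1333 [ 0.5391 -0.0356  0.0592] [-6.8  1.8 -0.4] [ 0.17  1.06 -0.02]
```

View pics/v4.png

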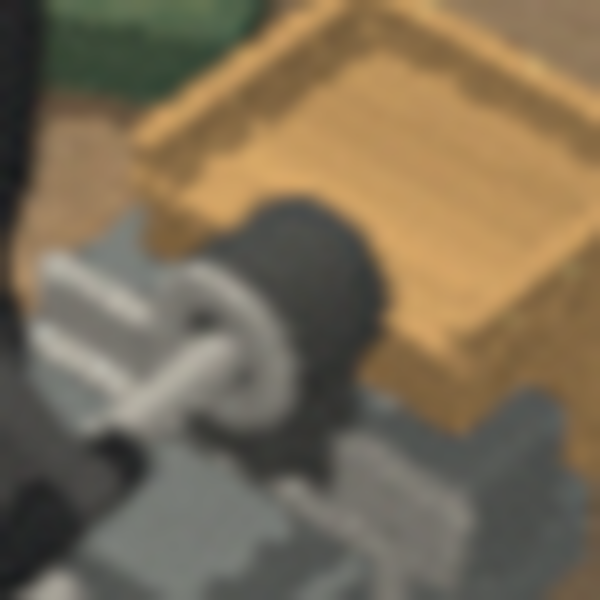

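step_arm --series '[0,0,0,-0.05,0,0,0,0,0,0,-0.1,0,0,0,0,0,0,-0.1,0,0,0]'

```text
time: 10.38
ee_pos: [0.5397, -0.0357, 0.0591]
tcp_rot: [-0.273, -3.126, -0.001]
ft_force: [-7.6, 1.1, -0.3]
finger_gap: 0.0168
```

step_arm --series '[0,0,0,-0.05,0,0,0,0,0,0,-0.1,0,0,0,0,0,0,-0.1,0,0,0]'

```text
time: 10.63
ee_pos: [0.5406, -0.0359, 0.0591]
tcp_rot: [-0.273, -3.126, -0.001]
ft_force: [-8.1, 1.4, -0.7]
finger_gap: 0.0163
```

step_arm --series '[0,0,0,-0.15,0,0,0,0,0,0,-0.3,0,0,0,0,0,0,-0.45,0,0,0,0,0,0,-0.6,0,0,0,0,0,0,-0.7,0,0,0]'

```text
time: 11.05
ee_pos: [0.5474, -0.0371, 0.0591]
tcp_rot: [-0.273, -3.126, -0.001]
ft_force: [-8.8, 1.7, 0.2]
finger_gap: 0.017
```

```bash
python3 go.py .5615 -.0396 .06 170.05
```

```text
turn [ 0.   -0.22 -0.04] shift [-1.43  0.   -0.1 ]
t 11.05 pos [ 0.5474 -0.0371  0.0591] F [-8.8  1.7  0.2] T [ 0.1   1.44 -0.06] gap 0.017 q [-0.31 -0.02 -0.3   1.29 -0.   -0.13]
```

step_arm --series '[0,0,0,-0.2,0,0,0,0,0,0,-0.4,0,0,0,0,0,0,-0.6,0,0,0,0,0,0,-0.8,0,0,0,0,0,0,-1.0,0,0,0]'

```text
time: 11.47
ee_pos: [0.5571, -0.0389, 0.059]
tcp_rot: [-0.273, -3.126, -0.0]
ft_force: [-9.4, 0.5, -0.4]
finger_gap: 0.0165
```

```bash
python3 ls.py v5 280 150 70 60 10
```

```text
11.5167 [ 0.5575 -0.039   0.0591] [-8.6  1.  -0.5] [ 0.14  1.41 -0.04]
```

View pics/v5.png

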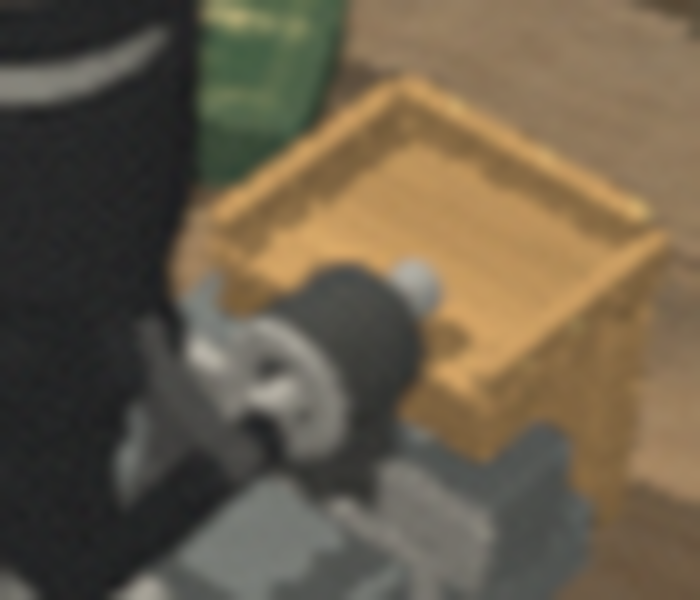

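step_arm --series '[0,0,0,-0.2,0,0,0,0,0,0,-0.4,0,0,0,0,0,0,-0.6,0,0,0,0,0,0,-0.8,0,0,0,0,0,0,-1.0,0,0,0]'

```text
time: 11.93
ee_pos: [0.567, -0.0406, 0.059]
tcp_rot: [-0.273, -3.126, -0.0]
ft_force: [-10.4, 1.0, -0.0]
finger_gap: 0.0169
```

```bash
python3 ls.py v6 280 150 70 60 10
```

```text
11.9833 [ 0.5674 -0.0407  0.0591] [-7.3  1.3 -0.6] [ 0.15  1.35 -0.09]
```

View pics/v6.png

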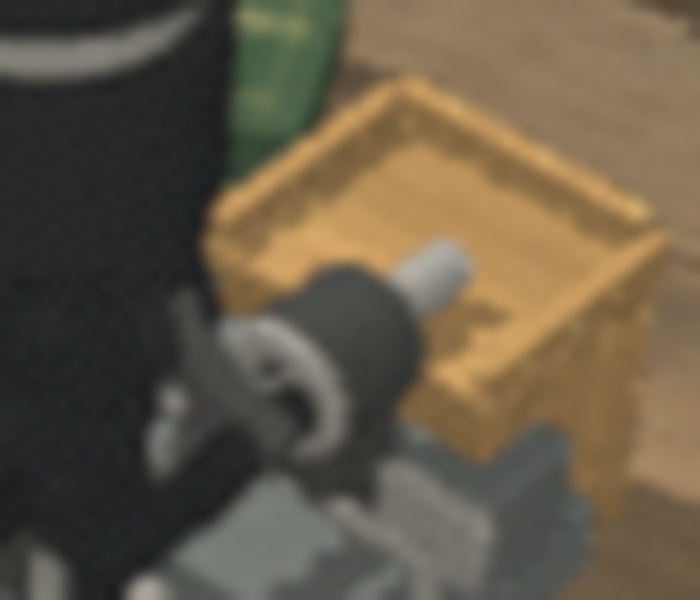

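step_arm --series '[0,0,0,-0.2,0,0,0,0,0,0,-0.4,0,0,0,0,0,0,-0.6,0,0,0,0,0,0,-0.8,0,0,0,0,0,0,-0.9,0,0,0]'

```text
time: 12.4
ee_pos: [0.576, -0.0423, 0.0591]
tcp_rot: [-0.273, -3.126, -0.0]
ft_force: [-8.6, 0.5, 0.6]
finger_gap: 0.0167
```

```bash
python3 ls.py v7 280 150 70 60 10
```

```text
12.45 [ 0.5762 -0.0423  0.0591] [-8.3  0.9  0.7] [ 0.05  1.3  -0.12]
```

View pics/v7.png

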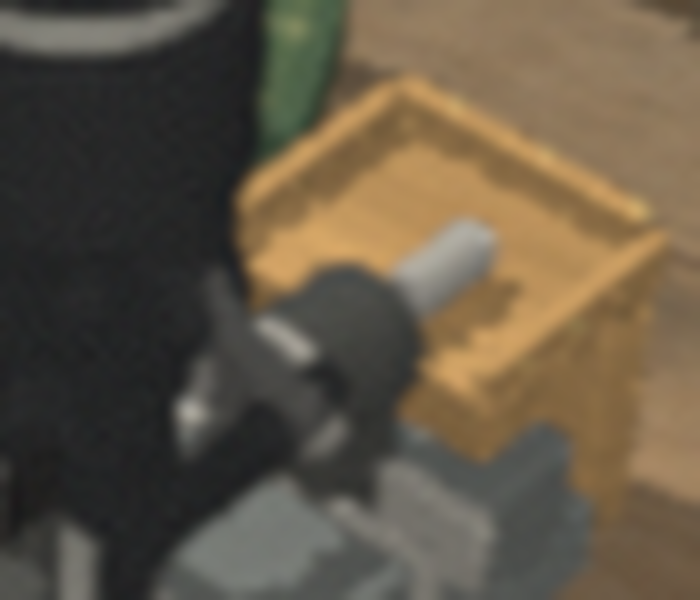

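```bash
python3 - <<'E'
from h import *
u=np.array([np.cos(-.1737),np.sin(-.1737),0]);M=np.array([.6498,-.0545,.09])
for d in(.0,.05,.055,.06,.065,.07,.075,.08): print(d,(proj("scene",M+u*d)[0]-[280,150]+.5)*10)
E
```

```text
0.0 [286.2229388  397.13055218]
0.05 [427.43261391 286.6020108 ]
0.055 [441.18000033 275.84156845]
0.06 [454.86141856 265.13276114]
0.065 [468.47734228 254.47521812]
0.07 [482.02824067 243.86857213]
0.075 [495.51457843 233.31245946]
0.08 [508.93681584 222.80651982]
```

step_arm --series '[0,0,0,0.5,0,0,0,0,0,0,1.2,0,0,0,0,0,0,2.0,0,0,0,0,0,0,2.8,0,0,0,0,0,0,3.6,0,0,0]'

```text
time: 12.87
ee_pos: [0.5414, -0.0361, 0.0598]
tcp_rot: [0.273, 3.129, 0.0]
ft_force: [0.7, -0.9, -3.4]
finger_gap: 0.0169
```

step_arm --series '[0,0,0,0.8,0,0,0,0,0,0,1.6,0,0,0,0,0,0,2.6,0,0,0,0,0,0,3.6,0,0,0,0,0,0,4.4,0,0,0]'

```text
time: 13.28
ee_pos: [0.4978, -0.0284, 0.0597]
tcp_rot: [0.273, 3.13, 0.0]
ft_force: [-0.0, -0.8, -2.8]
finger_gap: 0.0166
```

```bash
python3 ls.py v8 260 140 80 60 10;python3 go.py .4902 .1933 .073 183.91; python3 go.py .5 .05 .073 176
```

```text
13.3333 [ 0.4968 -0.028   0.0596] [ 0.6  0.3 -3.9] [ 0.05 -0.06  0.03]
turn [  0.02  -0.07 -13.88] shift [ 4.48 21.69 -1.33]
t 13.3333 pos [ 0.4968 -0.028   0.0596] F [ 0.6  0.3 -3.9] T [ 0.05 -0.06  0.03] gap 0.0168 q [-0.32 -0.18 -0.46  1.3  -0.   -0.15]
turn [ 0.01 -0.07 -5.97] shift [ 1.03  7.74 -1.34]
t 13.3333 pos [ 0.4968 -0.028   0.0596] F [ 0.6  0.3 -3.9] T [ 0.05 -0.06  0.03] gap 0.0168 q [-0.32 -0.18 -0.46  1.3  -0.   -0.15]
```

View pics/v8.png

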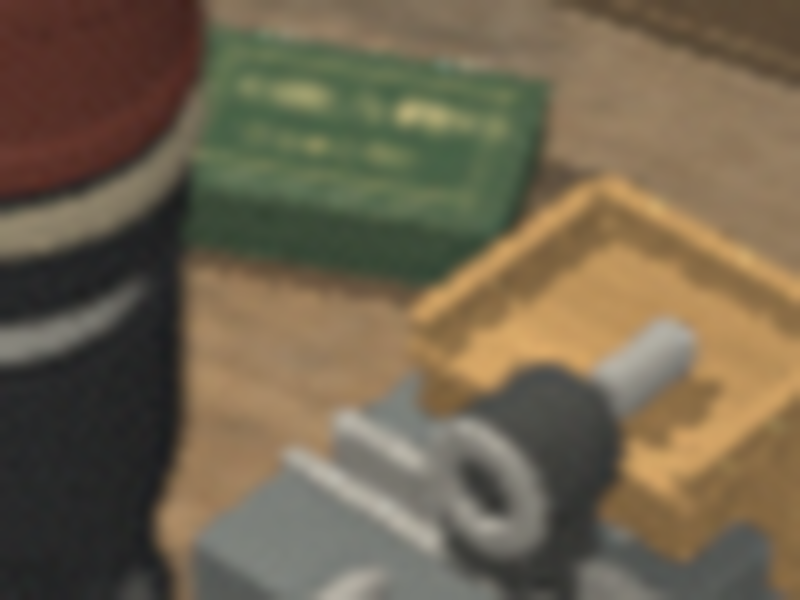

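step_arm --series '[0,0,-2,0.5,1,-0.5,0,0,0,-4,1.2,3.5,-1,0,0,0,-6,2,6.5,-1.5,0,0,0,-8,2.6,9.5,-1.8,0,0,0,-10,3.2,12.5,-1.8,0]'

```text
time: 13.75
ee_pos: [0.4895, 0.1017, 0.0791]
tcp_rot: [-0.005, 3.139, 0.0]
ft_force: [1.0, -0.3, -2.7]
finger_gap: 0.0168
```

```bash
python3 go.py .4902 .1933 .075 183.91
```

```text
turn [ 0.01  0.13 -3.74] shift [-0.1   9.16  0.42]
t 13.75 pos [0.4895 0.1017 0.0791] F [ 1.  -0.3 -2.7] T [-0.   -0.07 -0.03] gap 0.0168 q [-0.06 -0.19 -0.43  1.33  0.   -0.06]
```

step_arm --series '[0,0,-1.3,0,3,0.1,0,0,0,-2.6,0,6,0.2,0,0,0,-3.7,-0.1,8.5,0.4,0,0,0,-3.7,-0.1,9.15,0.4,0,0,0,-3.7,-0.1,9.15,0.4,0]'

```text
time: 14.17
ee_pos: [0.4897, 0.1936, 0.0739]
tcp_rot: [-0.108, 3.14, 0.001]
ft_force: [0.4, 1.1, -3.2]
finger_gap: 0.0166
```

```bash
python3 look.py r1 140 170 140 120; python3 go.py .4902 .1933 .025 183.91
```

```text
14.2667 [0.49   0.1914 0.0739] [ 0.6  0.2 -2.7] 0.017120670805029353
turn [-0.02  0.   -0.13] shift [-0.04  0.19  4.89]
t 14.2667 pos [0.49   0.1914 0.0739] F [ 0.6  0.2 -2.7] T [-0.02  0.03 -0.05] gap 0.0171 q [ 0.12 -0.1  -0.36  1.32 -0.    0.06]
```

View pics/r1.png

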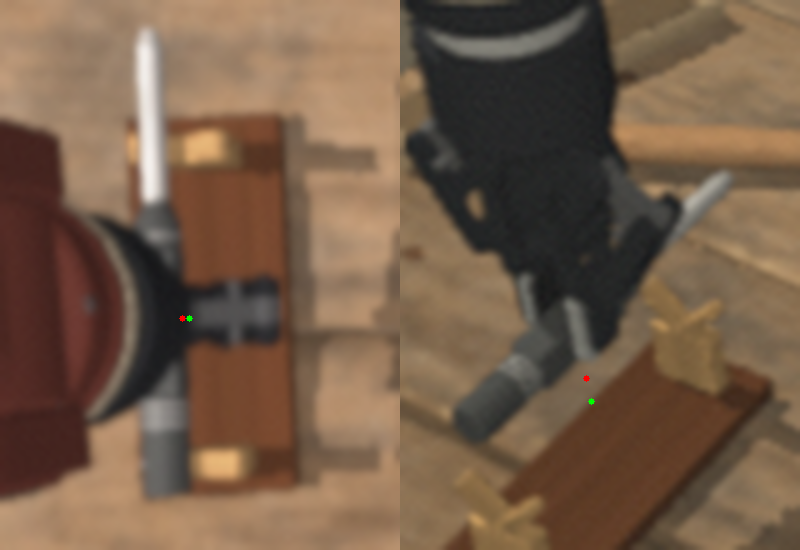

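step_arm --series '[0,0,0,0,0,1,0,0,0,-0.1,0,0.1,2,0,0,0,-0.1,0,0.1,2.8,0,0,0,-0.1,0,0.1,3.2,0,0,0,-0.1,0,0.1,3.2,0]'

```text
time: 14.68
ee_pos: [0.4888, 0.1919, 0.0399]
tcp_rot: [0.103, -3.137, 0.0]
ft_force: [-0.6, 1.0, -2.8]
finger_gap: 0.0168
```

```bash
python3 look.py r2 140 170 140 120; python3 go.py .4902 .1933 .025 183.91
```

```text
14.7833 [0.4898 0.1922 0.0415] [-0.   0.3 -2.7] 0.017288841946016275
turn [ 0.   -0.03 -0.12] shift [-0.05  0.1   1.65]
t 14.7833 pos [0.4898 0.1922 0.0415] F [-0.   0.3 -2.7] T [ 0.04 -0.03  0.  ] gap 0.0173 q [ 0.13 -0.08 -0.4   1.26  0.    0.06]
```

View pics/r2.png

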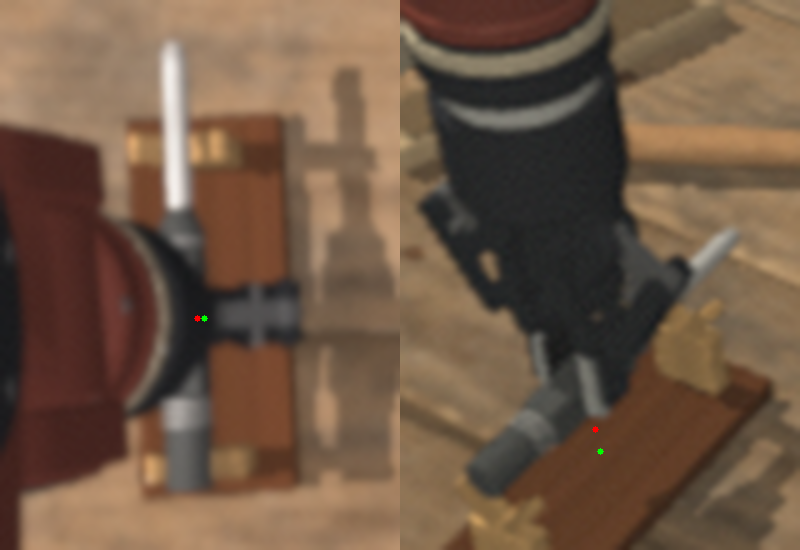

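step_arm --series '[0,0,-0.1,-0.03,0.1,0.4,0,0,0,-0.1,-0.05,0.1,0.8,0,0,0,-0.1,-0.05,0.1,1.2,0,0,0,-0.1,-0.05,0.1,1.4,0,0,0,-0.1,-0.05,0.1,1.4,0]'

```text
time: 15.2
ee_pos: [0.49, 0.1935, 0.027]
tcp_rot: [0.107, -3.139, 0.0]
ft_force: [-0.2, -0.1, -2.7]
finger_gap: 0.0166
```

```bash
python3 go.py .4902 .1933 .025 183.91
```

```text
turn [ 0.   -0.05  0.01] shift [-0.02 -0.02  0.2 ]
t 15.2 pos [0.49   0.1935 0.027 ] F [-0.2 -0.1 -2.7] T [-0.01  0.08  0.04] gap 0.0166 q [ 0.13 -0.07 -0.41  1.23  0.    0.06]
```

step_arm --series '[0,0,0,-0.02,-0.02,0.1,0,0,0,0,-0.02,-0.02,0.18,0,0,0,0,-0.02,-0.02,0.18,0]'

```text
time: 15.45
ee_pos: [0.4907, 0.1933, 0.0259]
tcp_rot: [-0.107, 3.14, 0.0]
ft_force: [0.2, 1.2, -2.4]
finger_gap: 0.0165
```

```bash
python3 look.py r3 140 170 140 120; python3 go.py .4902 .1933 .025 183.91
```

```text
15.55 [0.4907 0.1933 0.026 ] [ 0.2 -0.3 -2.9] 0.01681759551418219
turn [0.   0.01 0.  ] shift [ 0.05 -0.    0.1 ]
t 15.55 pos [0.4907 0.1933 0.026 ] F [ 0.2 -0.3 -2.9] T [-0.01 -0.01 -0.  ] gap 0.0168 q [ 0.13 -0.07 -0.41  1.23  0.    0.06]
```

View pics/r3.png

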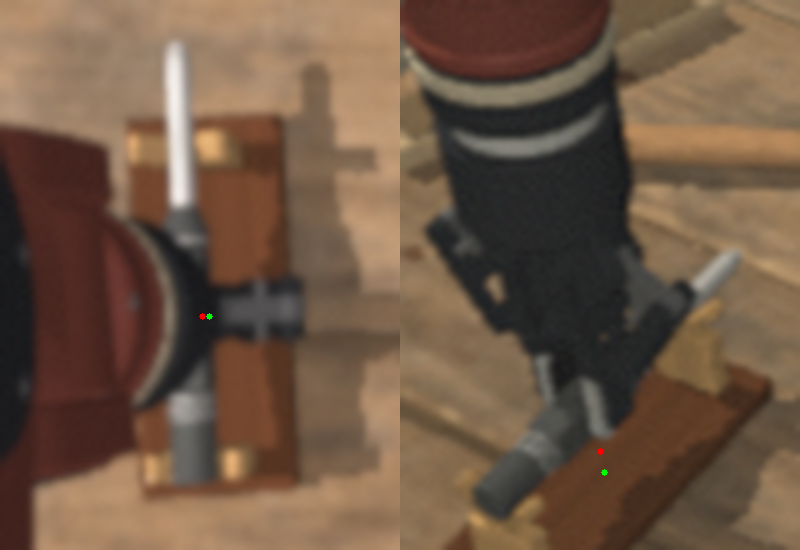

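step_arm --series '[0,0,0,0.04,0,0.05,0,0,0,0,0.04,0,0.1,0,0,0,0,0.04,0,0.1,0]'

```text
time: 15.8
ee_pos: [0.4903, 0.1933, 0.0251]
tcp_rot: [-0.107, 3.139, -0.0]
ft_force: [-0.0, -0.1, -2.0]
finger_gap: 0.017
```

step_arm --series '[0,0,0,0,0,0.05,0,0,0,0,0,0,0.08,0,0,0,0,0,0,0.08,0]'

```text
time: 16.05
ee_pos: [0.4904, 0.1933, 0.025]
tcp_rot: [-0.107, 3.139, -0.0]
ft_force: [-3.8, -1.8, 7.6]
finger_gap: 0.0166
```

step_arm --series '[0,0,0,0,0,-0.06,0,0,0,0,0,0,-0.06,0.22,0,0,0,0,0,-0.06,0.3,0,0,0,0,0,-0.06,0.36,0,0,0,0,0,-0.06,0.36]' --force 20

```text
time: 16.47
ee_pos: [0.4904, 0.1934, 0.0247]
tcp_rot: [-0.107, 3.139, 0.0]
ft_force: [-0.5, -0.7, -0.5]
finger_gap: 0.0311
```

step_arm --series '[0,0,0,0,0,0,0.38,0,0,0,0,0,-1,0.4,0,0,0,0,0,-3,0.4,0,0,0,0,0,-6,0.4,0,0,0,0,0,-9,0.4]'

```text
time: 16.88
ee_pos: [0.4895, 0.1932, 0.1159]
tcp_rot: [0.107, -3.139, 0.0]
ft_force: [0.3, 0.7, 0.5]
finger_gap: 0.0339
```

step_arm --series '[0,0,0,0,1,-2,0.4,0,0,0,0,4,-4,0.4,0,0,0,0,7,-5,0.4,0,0,0,0,9,-5,0.4,0,0,0,0,9,-5,0.4]'

```text
time: 17.3
ee_pos: [0.4841, 0.2864, 0.1666]
tcp_rot: [-0.112, 3.137, 0.003]
ft_force: [-0.6, -0.7, 0.5]
finger_gap: 0.0342
```

```bash
python3 look.py r4 140 170 140 160; python3 ls.py r5 140 150 200 150 4;python3 - <<'E'
from h import *
t=manip.snapshot("top")[:,:,::-1]; cv2.imwrite("pics/r6.png",t)
o=manip.observe();print(o['time'],o['ft_force'],o['qvel'].round(3))
E
```

```text
17.4 [0.484  0.2836 0.1653] [ 0.2  0.1 -0.4] 0.03400514191662594
17.45 [0.484 0.283 0.165] [ 0.  -0.2 -0.6] [-0.03 -0.01 -0.06]
17.5 [ 0.56049746  0.00641418 -1.62336173] [-0.012 -0.005 -0.007 -0.003  0.     0.001]
```

View pics/r4.png

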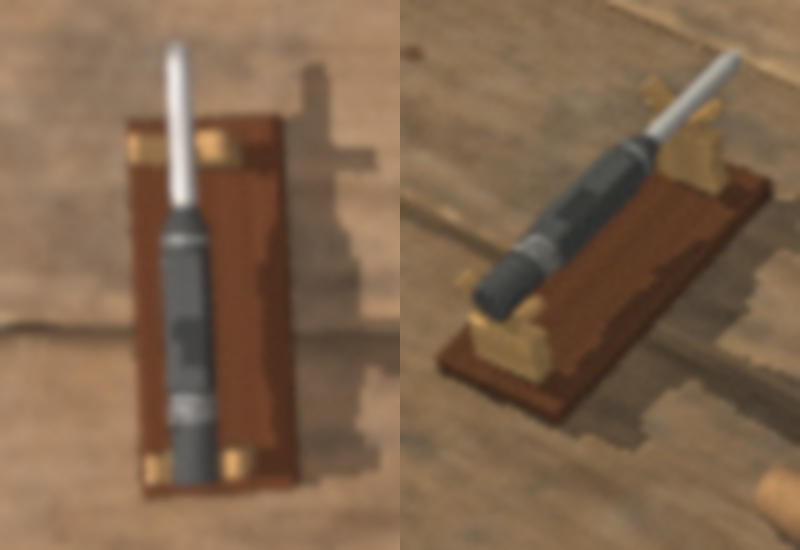

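View pics/r5.png

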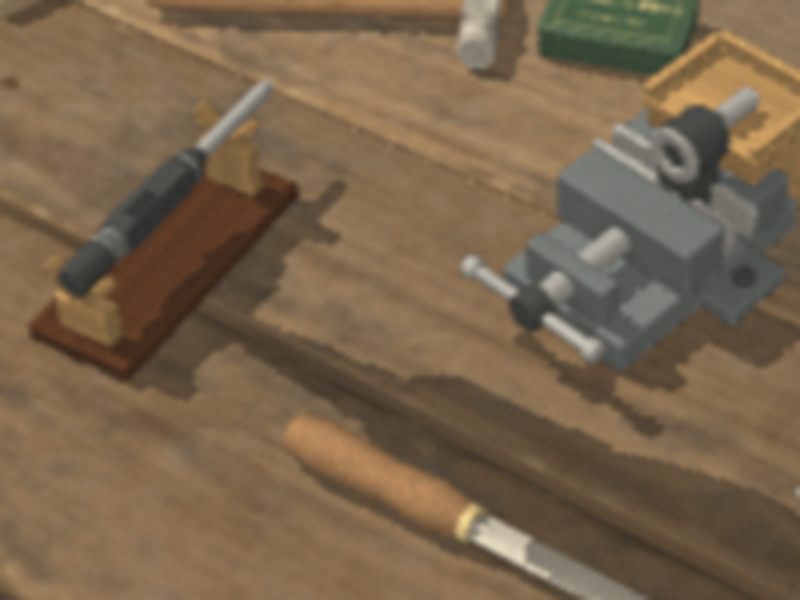

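View pics/r6.png

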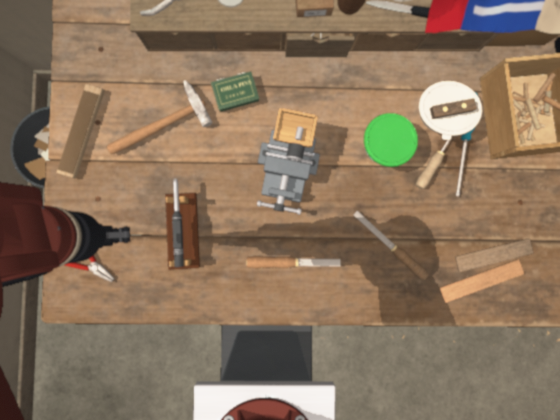

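The drift is back where it started: in the top crop the nose is at (176,42) and the tail at (195,485), the same as at the start. The pin stands clear beyond the lug at about (300,132) in the top view. The file and chisel are unmoved, and the gripper is clear of everything.

```bash
python3 -c "
from bench import manip
print(manip.hand_in())"
```

```text
the job is handed in; nothing more can be done
None
```

The pin is out of the far side of the lug and on the catch shelf, the drift is back in its rest, and the job was handed in at about 17.5 s.

- **Locating the lug:** From the pictures I put the bore about 10 mm to the -y side of the jaw middle, and felt forward with the nose. The nose passed through the counterbore without touching the lug and met the pin directly. I did not probe the boss itself.
- **Push:** The force readings stayed at about 7–10.5 N along the push, with almost nothing sideways. From the picture, the pin's near end is about 44 mm through, where 32 mm counts as out.
- **Drift:** It was set down at the TCP pose where it was picked up, with a contact force of about 8 N. In both cameras it lies in the notches as before, with nose and tail at the same pixels in the top view.
- **File and chisel:** They lie where they lay at the start, and the gripper was clear of everything.

**One disagreement:** the reported TCP height was about 20–25 mm lower than where the pictures showed the fingers. I went by the pictures and by touch for the grasp, then used the drift's known seat height as the reference. That carried over well to the bore and back to the rest.

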